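# Open the bench valve by an eighth of a turn past its backlash

### The job

Open the larger of the two valves on the bench by an eighth of a turn: turn its handwheel anticlockwise, seen from above, first taking up the free play in which the wheel moves but the pointer on the dial does not, and then carry on until the pointer itself has moved 45 degrees, from the long mark where it stands to the next long mark. Then let go of the wheel; leave the small valve as it is set.

Things in the scene. Friction and masses are not known exactly. Their poses are not given: they have to be found in the camera images.
- wheel_centre (a point): Centre of the larger valve's handwheel, on its vertical axis at mid-rim, 92 mm above the bench. Black ring, 56 mm across, 85-99 mm high, four spokes; grip across its diameter from above at any yaw. Brass stem end at 103 mm; fingers may reach down to 65 mm (pointer, 46 mm long, top at 59 mm; white dial, 124 mm across, at 52 mm). Valve fixed to the bench, yaw within 1.2 rad; x axis opposite to the pointer's start.
- pointer (a joint): Angle of the larger valve's stem and pointer, rad: 0 at the start, on a long mark of the dial; grows anticlockwise seen from above; short marks every 15 degrees, next long mark at 0.785 (45 degrees), stop at 1.57. Stiff (about 0.2 N m): moves only when the wheel drives it, stays where left.
- wheel (a joint): Angle of the larger valve's wheel relative to its stem, rad, anticlockwise positive: the free play. Starts between -0.6 and -0.3. Turning anticlockwise brings it easily to 0, where a spoke meets the brass dog on the stem (seen between the spokes); from there wheel, stem and pointer turn together. The play's other end is -0.85.
- small_wheel (a joint): Angle of the small valve's wheel and pointer, rad, anticlockwise positive; turns easily and is to stay at 0. The small valve looks alike but is lower (71 mm high), with a 38 mm wheel and an 88 mm dial, 0.2 to 0.4 m to the left or right of the larger one.

How it is judged:
At the end, for the whole second after the job is handed in: The pointer of the larger valve rests within 10 degrees of the long mark at 45 degrees (0.61 to 0.96 rad) and the wheel has been let go (value of joint pointer between 0.61 and 0.96 rad and velocity of joint pointer between -0.05 and 0.05 rad/s); the robot touches nothing.
It fails at once if the small valve is turned by more than 0.15 rad (value of joint small_wheel above 0.15 rad or value of joint small_wheel below -0.15 rad).
It also fails if it takes over 35 s, if anything falls off the work surface, if the arm or the gripper's body presses on something with over 40 N, if the wrist force passes 120 N, or if a joint passes its speed limit or range.

### The arm

A 6-joint arm with a two-finger parallel gripper is mounted at the origin on a cart in front of the work surface, level with it; the furniture and walls round the work are solid. World frame = base frame: x ahead of the robot, y to its left, z up, the work surface at z = 0. Lengths are in m, angles in rad, forces in N, time in s.
With the tool pointing down it reaches from about 0.25 to 0.775 m from the base axis. Payload 4 kg.
Tool frame: the origin (TCP) lies at the very end of the fingers, on their centre line; the grasp point (between the pads) lies 19 mm behind it (robot.hold_point_z is the distance from the TCP to the grasp point, in m); z points along the fingers, y is the line along which they close (so a half turn about z gives the same grasp; the last joint's range is limited). The gripper opens to 94 mm and grips with 3 to 60 N. Pads are 16 mm wide; open, the fingers measure 119 mm over their backs; the gripper's body (75 mm by 177 mm) begins 78 mm behind the grasp point.
Start: joints at [-1.238, 0.087, 1.371, -0, 1.684, -0.103], TCP at [0.232, -0.499, 0.206] pointing down, gripper open.
Joint ranges: [-3.1, 3.1], [-0.76, 2.03], [0.27, 2.55], [-1.08, 4.22], [0.17, 2.65], [-2.57, 2.57]. Speed limits (rad/s): [2.79, 2.79, 3.14, 3.14, 3.14, 3.14].

### API

Orientations are given as [roll, pitch, yaw] about the fixed x, y, z axes, in that order (R = Rz(yaw) Ry(pitch) Rx(roll)).
In Python, from bench import robot gives the robot as it stands.
- The arm moves only by the tool carry_out, never from a script. Its argument "steps" is a list of rows, each a list of 3 entries, a list of its own where there are three numbers: the shift along the tool's x, y, z in m, then the turn about the tool's z in units of 10 degrees (1.0 is 10 degrees), then the closure, from -1 (fully open) to 1 (shut). In form: [[[tx, ty, tz], roll, jaw], ...]. A call has 1 to 10 rows; each row is the pose to reach, as a shift and turn from the pose commanded when the call began, along the tool's axes at that moment; what a row does not reach only later rows make up. A row lasts 1/8 s, in which the tool goes at most 62.5 mm and 10.7 degrees, less where a joint would pass 70% of its speed; a pose out of reach is approached as far as the arm can. A call with a gripper value outside its range is refused whole. The fingers move at their own pace and stop on an object; the grip force is fixed at half the most. Time passes only in rows, so rows that repeat a pose let the fingers close. It gives the time, the measured TCP pose, the force, the opening and the grip force at its end, in the units of the state.
- robot.get_obs(): the state, without advancing time (a new reading comes with each control period).
- robot.snapshot(name): name is "scene" or "top" or "wrist"; returns a dict with "image" (480x640x3 uint8, red, green, blue), "z_map" (480x640 float32, m along the optical axis (not along the pixel's ray), 0 where there is no reading), "mtx" (3x3 intrinsics, pixels), "R" (3x3) and "t" (3): a world point X has camera coordinates R X + t. Camera axes: x right, y down, z forward; pixel columns grow to the right and rows downward; lengths in m; the calibration is good to about 2 mm. A picture is of the moment at which its call begins.
- robot.close_job(): hands the job in; it is judged then, once.
The state is a dict: "time": time; "joint_positions": joint angles; "qvel": joint speeds; "joint_torque": joint torques, N m; "tool_pos": TCP position; "ee_rot": TCP orientation; "wrist_force": force on the tool from outside, world axes, zero at the start; "wrist_torque": the same for the moment, N m; "width": finger opening in m; "finger_force": force on a finger pad.
Only numpy, scipy, OpenCV 4.12 (cv2) and the standard library are available. Lean on these libraries where they do the work, as an engineer would, in place of code of your own. Each camera call takes 0.05 s, during which the arm holds its last target. There are 200 camera calls.

## Working session

There is one attempt and no reset: what is moved stays moved. The work goes in short steps, Python scripts to look and compute and a tool call to move; the robot and the scene stay as the last step left them, time stands still between calls to the robot, and variables do not carry over. Pictures are saved under pics/ and viewed, at most 10 in all, crops included, and the job is handed in when it is done.

Besides the shell and the picture viewer there is one more tool, called after ">>>" in YAML: its name, and indented under it one key for each argument. carry_out: Moves the arm, as the interface text tells. Its arguments: {"type":"object","properties":{"steps":{"type":"array","items":{"type":"array"}}},"required":["steps"]}

```bash
mkdir -p pics; cat > h.py <<'E'
import numpy as np, cv2
from bench import robot
def snap(n,f):
    s=robot.snapshot(n); cv2.imwrite('pics/'+f,s['image'][:,:,::-1]); return s
def cloud(s):
    v,u=np.mgrid[:480,:640]; z=s['z_map']; K=s['mtx']
    c=np.stack([(u-K[0,2])/K[0,0]*z,(v-K[1,2])/K[1,1]*z,z],-1)
    P=(c-s['t'])@s['R']; P[z==0]=np.nan; return P
E
python3 - <<'E'
from h import *
s=snap('top','top1.png'); P=cloud(s); np.save('P.npy',P)
o=robot.get_obs(); print(o['tool_pos'],o['ee_rot'],o['width'],o['time'])
m=(P[...,2]>.08)&(P[...,2]<.11)
n,l,st,c=cv2.connectedComponentsWithStats(m.astype('uint8'))
for i in range(1,n):
    if st[i,4]>20: q=P[l==i]; print(st[i],np.round([q.min(0),q.max(0)],3).tolist())
E
```

```text
[ 0.23198593 -0.49808958  0.20432777] [-3.13940396e+00 -2.12442644e-04  4.35811119e-01] 0.09382484888693873 0.05
[  0   0  16 118 899] [[0.748, 0.538, 0.08], [0.961, 0.544, 0.11]]
[435  22  45  31 465] [[0.861, -0.229, 0.08], [0.908, -0.163, 0.11]]
[ 570   95   70   93 1002] [[0.628, -0.471, 0.08], [0.785, -0.372, 0.11]]
[281 116  25  27 478] [[0.705, 0.051, 0.08], [0.741, 0.089, 0.107]]
[ 68 243  10  10  61] [[0.527, 0.399, 0.08], [0.542, 0.411, 0.086]]
[196 265  39  38 797] [[0.449, 0.155, 0.083], [0.504, 0.211, 0.105]]
```

View pics/top1.png

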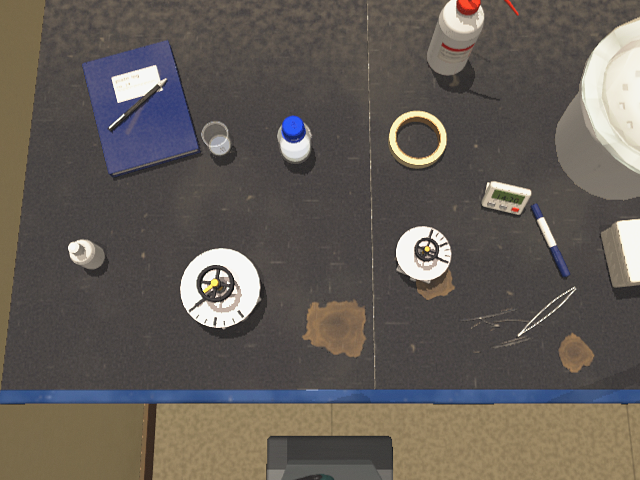

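The larger valve is at about px (215,284), roughly (0.477, 0.183) m, with its pointer aimed down-left. The small valve is at px (427,250). I'll move above the larger one now.

>>> carry_out:
  steps:
    - [[0.032,-0.032,0],0,-1]
    - [[0.064,-0.064,0],0,-1]
    - [[0.096,-0.096,0],0,-1]
    - [[0.128,-0.128,0],0,-1]
    - [[0.16,-0.16,0],0,-1]
    - [[0.192,-0.192,0],0,-1]
    - [[0.224,-0.224,0],0,-1]
    - [[0.256,-0.257,0],0,-1]
    - [[0.288,-0.289,0],0,-1]
    - [[0.32,-0.321,0],0,-1]

```text
time: 1.3
tool_pos: [0.3867, -0.071, 0.2049]
ee_rot: [-3.141, 0.001, 0.436]
wrist_force: [0.3, 0.4, -0.1]
width: 0.0939
finger_force: 0.0
```

>>> carry_out:
  steps:
    - [[0.032,-0.032,0],0,-1]
    - [[0.064,-0.064,0],0,-1]
    - [[0.096,-0.096,0],0,-1]
    - [[0.128,-0.128,0],0,-1]
    - [[0.16,-0.161,0],0,-1]
    - [[0.19,-0.193,0],0,-1]
    - [[0.19,-0.193,0],0,-1]
    - [[0.19,-0.193,0],0,-1]

```text
time: 2.3
tool_pos: [0.477, 0.1822, 0.2047]
ee_rot: [3.141, 0.002, 0.436]
wrist_force: [0.4, 0.3, 0.4]
width: 0.0941
finger_force: 0.0
```

```bash
python3 - <<'E'
from h import *
s=snap('wrist','w1.png'); P=cloud(s)
o=robot.get_obs(); print(o['tool_pos'],o['ee_rot'],o['joint_positions'],o['time'],o['wrist_force'])
m=(P[...,2]>.085)&(P[...,2]<.11)&(np.hypot(P[...,0]-.477,P[...,1]-.183)<.04)
(cx,cy),r=cv2.minEnclosingCircle(P[m][:,:2].astype('float32')); print(cx,cy,r,m.sum())
d=(abs(P[...,2]-.052)<.004)&(np.hypot(P[...,0]-.477,P[...,1]-.183)<.08)
(cx,cy),r=cv2.minEnclosingCircle(P[d][:,:2].astype('float32')); print(cx,cy,r,d.sum())
E
```

```text
[0.47714311 0.181763   0.20507494] [3.14120502e+00 1.15908016e-03 4.35007003e-01] [ 2.53296317e-01  1.52346717e-04  1.46195576e+00 -5.94289781e-04
  1.68055447e+00  1.38902063e+00] 2.35 [-0.2553444  -0.47534588  0.45624255]
0.4782859683036804 0.18317171931266785 0.027988463640213013 3466
0.47804874181747437 0.18310099840164185 0.062038589268922806 14585
```

View pics/w1.png

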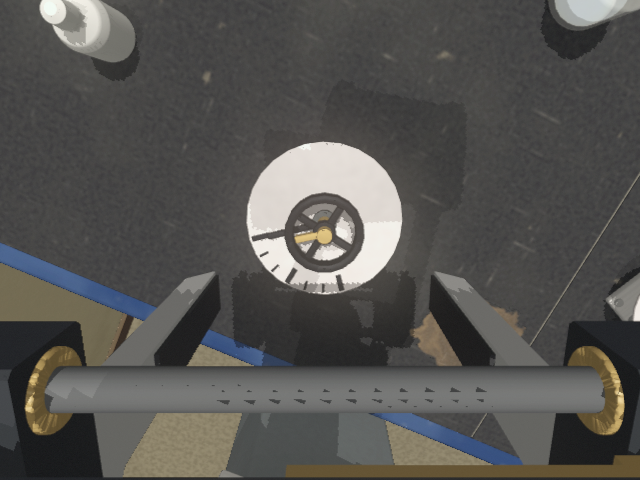

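The wrist view is clear: the wheel centre fits at (0.4783, 0.1831) with the right radii, and the pointer is at px (255,238). I'll descend and grip.

>>> carry_out:
  steps:
    - [[0.0016,-0.0005,0.03],0,-1]
    - [[0.0016,-0.0005,0.06],0,-1]
    - [[0.0016,-0.0005,0.085],0,-1]
    - [[0.0016,-0.0005,0.11],0,-1]
    - [[0.0016,-0.0005,0.125],0,-1]
    - [[0.0016,-0.0005,0.132],0,-1]
    - [[0.0016,-0.0005,0.132],0,-1]
    - [[0.0016,-0.0005,0.132],0,-0.2]
    - [[0.0016,-0.0005,0.132],0,0.2]
    - [[0.0016,-0.0005,0.132],0,1]

```text
time: 3.6
tool_pos: [0.4791, 0.1839, 0.074]
ee_rot: [3.141, -0.001, 0.436]
wrist_force: [-0.8, -0.4, -0.3]
width: 0.0672
finger_force: 0.0
```

>>> carry_out:
  steps:
    - [[0,0,0],0,1]
    - [[0,0,0],0,1]
    - [[0,0,0],0,1]
    - [[0,0,0],0,1]

```text
time: 4.1
tool_pos: [0.479, 0.1833, 0.0737]
ee_rot: [3.141, -0.0, 0.436]
wrist_force: [1.0, -1.8, 0.7]
width: 0.0545
finger_force: 29.9
```

```bash
python3 - <<'E'
from h import *
s=snap('wrist','w2.png')
o=robot.get_obs(); print(o['tool_pos'],o['ee_rot'],o['wrist_force'],o['wrist_torque'],o['time'])
E
```

```text
[0.47902705 0.18334233 0.07361237] [ 3.14063635e+00 -1.40930770e-04  4.35631357e-01] [ 0.25511207 -2.71577913  1.45058798] [-0.45347083 -0.09643056  0.04055821] 4.15
```

View pics/w2.png

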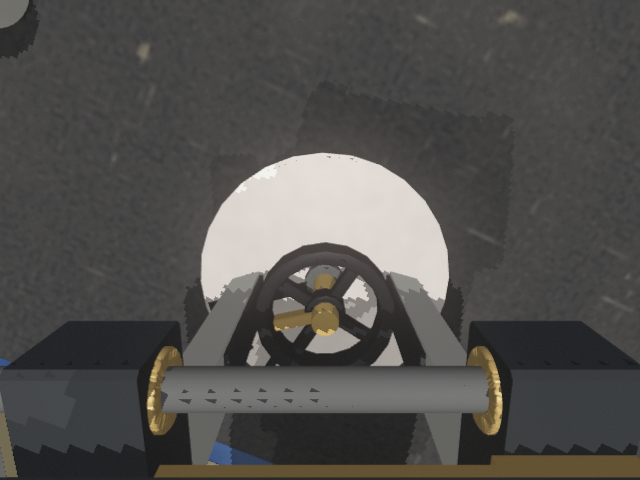

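Firm grip on the rim (54.5 mm, 30 N), and the brass dog is visible at px (290,320). Turning 40° anticlockwise next.

>>> carry_out:
  steps:
    - [[0,0,0],-0.4,1]
    - [[0,0,0],-0.8,1]
    - [[0,0,0],-1.2,1]
    - [[0,0,0],-1.6,1]
    - [[0,0,0],-2.0,1]
    - [[0,0,0],-2.4,1]
    - [[0,0,0],-2.8,1]
    - [[0,0,0],-3.2,1]
    - [[0,0,0],-3.6,1]
    - [[0,0,0],-4.0,1]

```text
time: 5.4
tool_pos: [0.4783, 0.1841, 0.0736]
ee_rot: [-3.14, -0.0, 1.136]
wrist_force: [-1.3, -0.7, 3.0]
width: 0.0546
finger_force: 29.8
```

```bash
python3 - <<'E'
from h import *
s=snap('wrist','w3.png'); t=snap('top','t3.png')
cv2.imwrite('pics/w3c.png',np.hstack([s['image'][230:380,220:420],cv2.resize(t['image'][240:335,175:270],None,fx=150/95,fy=150/95)])[:,:,::-1].repeat(2,0).repeat(2,1))
o=robot.get_obs(); print(o['tool_pos'],o['ee_rot'],o['wrist_force'],o['wrist_torque'],o['time'],o['width'])
E
```

```text
[0.47828427 0.18408695 0.07361822] [-3.14048263e+00 -8.72749799e-05  1.13395191e+00] [-1.91406665 -1.0853589   2.74912784] [-0.22715879  0.1985939   0.03767087] 5.5 0.054508559124452516
```

View pics/w3c.png

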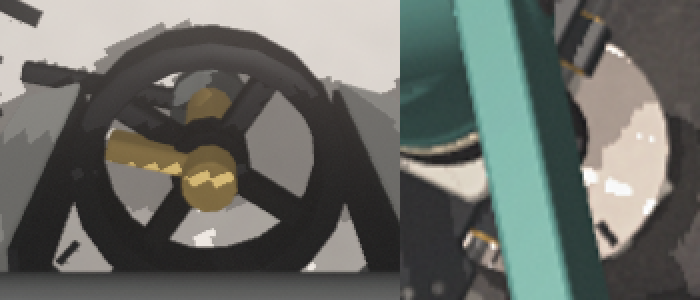

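The wheel hasn't slipped (spokes sit the same in the jaws), and the dog is near the upper-left spoke. I'll measure the stem angle from the brass dog and the pointer in the cloud.

```bash
cat >> h.py <<'E'
C=np.array([.4783,.1832])
def ang(s):
    P=cloud(s); D=P[...,:2]-C; r=np.hypot(*np.moveaxis(D,-1,0)); z=P[...,2]
    I=s['image'].astype(int); h=cv2.cvtColor(s['image'],cv2.COLOR_RGB2HSV)
    a=np.degrees(np.arctan2(D[...,1],D[...,0]))%360
    g=(h[...,0]>12)&(h[...,0]<32)&(h[...,1]>90)&(r>.012)&(r<.03)&(z>.06)&(z<.105)
    k=(I.max(-1)<90)&(r>.025)&(r<.05)&(z>.0535)&(z<.064)
    for n,m in (('dog',g),('ptr',k)):
        if m.sum(): 
            mu=D[m].mean(0); print(n,m.sum(),'ang',np.degrees(np.arctan2(mu[1],mu[0]))%360,'median',np.median(a[m]),'std',a[m].std(),'z',np.median(z[m]),'r',np.median(r[m]))
E
cat > m.py <<'E'
from h import *
ang(robot.snapshot('wrist')); ang(robot.snapshot('scene'))
o=robot.get_obs(); print(o['tool_pos'],o['ee_rot'],o['wrist_torque'],o['time'])
E
python3 m.py; python3 - <<'E'
# initial angles, from saved top picture + cloud
from h import *
print('initial'); ang(dict(image=cv2.imread('pics/top1.png')[:,:,::-1].copy())) if 0 else None
import h
P0=np.load('P.npy'); h.cloud=lambda s:P0
ang(dict(image=cv2.imread('pics/top1.png')[:,:,::-1].copy()))
E
```

```text
dog 369 ang 139.54604442501991 median 138.43016426591075 std 5.605142578066882 z 0.09669374720705781 r 0.01668539176853811
ptr 377 ang 141.96647211630284 median 142.46269902499577 std 8.469939407268367 z 0.0597908706481125 r 0.03870446130043922
ptr 40 ang 147.08032515569923 median 147.49011472777244 std 3.5221023422437217 z 0.05906615672722232 r 0.037754841151959206
[0.47831636 0.18406034 0.07360714] [-3.14057216e+00 -6.84369116e-05  1.13304694e+00] [-0.15246677  0.29692366  0.03671516] 5.6
initial
dog 24 ang 132.31547906778516 median 131.53477987772033 std 5.494591327795966 z 0.09590251230756885 r 0.017098295427329054
ptr 30 ang 130.77091000671948 median 130.450392555139 std 1.8986010862460123 z 0.058428806850526746 r 0.038582212299985534
```

>>> carry_out:
  steps:
    - [[0,0,0],-0.3,1]
    - [[0,0,0],-0.6,1]
    - [[0,0,0],-0.9,1]
    - [[0,0,0],-1.2,1]
    - [[0,0,0],-1.5,1]
    - [[0,0,0],-1.8,1]
    - [[0,0,0],-2.1,1]
    - [[0,0,0],-2.4,1]
    - [[0,0,0],-2.5,1]
    - [[0,0,0],-2.5,1]

```text
time: 6.85
tool_pos: [0.4776, 0.1842, 0.0736]
ee_rot: [-3.139, -0.001, 1.57]
wrist_force: [-5.7, 0.5, 4.7]
width: 0.0546
finger_force: 29.8
```

```bash
python3 m.py; python3 - <<'E'
from h import *
s=snap('wrist','w4.png'); cv2.imwrite('pics/w4c.png',cv2.resize(s['image'][130:380,190:450],None,fx=2.3,fy=2.3)[:,:,::-1])
E
```

```text
dog 366 ang 163.56109804729186 median 162.22221041151727 std 5.663668422405544 z 0.09665270031609903 r 0.016792512544299067
ptr 421 ang 169.57397641873456 median 167.52199464262964 std 21.03791601558856 z 0.059714921870559275 r 0.03851620534571113
dog 30 ang 180.29123109210119 median 174.2121900178604 std 80.55462065501524 z 0.09438308355043915 r 0.02139259599921669
ptr 50 ang 171.74162408658307 median 170.60754984992099 std 6.98540420629633 z 0.058923438362718406 r 0.03753687189472395
[0.47766861 0.18419216 0.07356217] [-3.13923615e+00 -6.20105877e-04  1.56956300e+00] [-0.10041601  0.89006553 -0.07247306] 6.95
```

View pics/w4c.png

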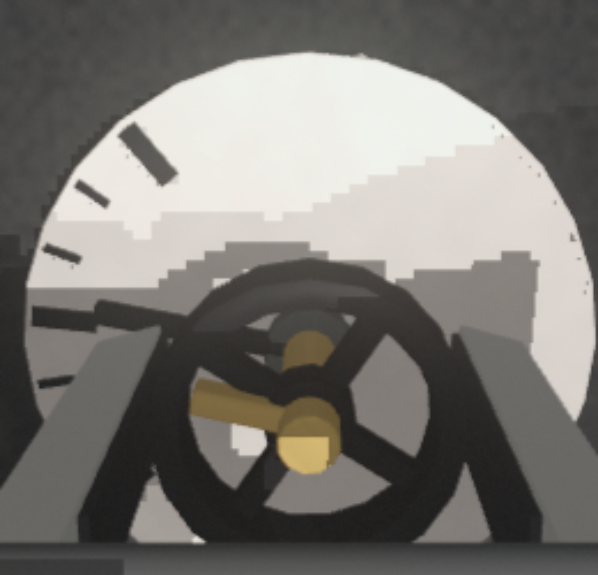

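The pointer (crop px ~(130,315)) is lined up near the second long mark (px (65,318)). I'll measure the marks to confirm.

```bash
python3 - <<'E'
from h import *
s=robot.snapshot('wrist'); P=cloud(s)
d=(abs(P[...,2]-.052)<.005); pts=P[d&(np.hypot(P[...,0]-C[0],P[...,1]-C[1])<.07)]
D=P[...,:2]-C; r=np.hypot(D[...,0],D[...,1]); a=np.degrees(np.arctan2(D[...,1],D[...,0]))%360
def comps(m):
    n,l,st,_=cv2.connectedComponentsWithStats(m.astype('uint8'))
    for i in range(1,n):
        if st[i,4]>12: q=l==i; print(st[i],'a %.1f sd %.1f r %.3f-%.3f'%(np.median(a[q]),a[q].std(),r[q].min(),r[q].max()))
I=s['image'].max(-1)
print('marks'); comps((I<100)&(r>.048)&(r<.06)&(abs(P[...,2]-.052)<.004))
print('ptr'); comps((I<100)&(r>.03)&(r<.048)&(P[...,2]>.055)&(P[...,2]<.064))
E
```

```text
marks
[242 184  23  24 204] a 129.2 sd 1.2 r 0.048-0.060
[223 209  14  11  46] a 143.9 sd 0.4 r 0.053-0.060
[209 237  16   7  50] a 158.9 sd 0.6 r 0.053-0.060
[204 263  25  11 225] a 173.7 sd 1.5 r 0.048-0.060
[207 293  16   6  65] a 188.4 sd 0.7 r 0.052-0.060
ptr
[230 260  36  15 345] a 167.1 sd 2.2 r 0.030-0.046
```

Marks are at 129.2° (start) and 173.7° (target), and the pointer is at 167.1°. It needs about 6.5° more, then release with no back-turn.

>>> carry_out:
  steps:
    - [[0,0,0],-0.3,1]
    - [[0,0,0],-0.65,1]
    - [[0,0,0],-0.65,1]
    - [[0,0,0],-0.65,1]
    - [[0,0,0],-0.65,0]
    - [[0,0,0],-0.65,-1]
    - [[0,0,0],-0.65,-1]
    - [[0,0,0],-0.65,-1]
    - [[0,0,0],-0.65,-1]
    - [[0,0,0],-0.65,-1]

```text
time: 8.3
tool_pos: [0.4789, 0.1837, 0.0734]
ee_rot: [3.141, 0.0, 1.684]
wrist_force: [-0.3, 0.1, -0.3]
width: 0.0938
finger_force: 0.0
```

>>> carry_out:
  steps:
    - [[0,0,-0.02],0,-1]
    - [[0,0,-0.05],0,-1]
    - [[0,0,-0.09],0,-1]
    - [[0,0,-0.13],0,-1]
    - [[0,0,-0.13],0,-1]
    - [[0,0,-0.13],0,-1]

```text
time: 9.05
tool_pos: [0.4784, 0.1836, 0.2024]
ee_rot: [-3.14, 0.0, 1.684]
wrist_force: [-0.4, 0.3, -0.0]
width: 0.0937
finger_force: 0.0
```

```bash
python3 m.py; python3 - <<'E'
from h import *
s=snap('wrist','w5.png'); cv2.imwrite('pics/w5c.png',cv2.resize(s['image'][110:320,210:440],None,fx=2.5,fy=2.5)[:,:,::-1])
E
```

```text
dog 32 ang 188.60234857516323 median 177.2354820840917 std 78.48353534681412 z 0.09434727318575778 r 0.021450412722685656
ptr 48 ang 175.3941250510812 median 176.01371046415449 std 6.79721161853308 z 0.05895831053931183 r 0.038029530163603255
[0.47782171 0.18348131 0.20132877] [-3.13795259e+00  6.51183723e-04  1.68367957e+00] [-0.03026428 -0.06327451 -0.01639009] 9.15
```

View pics/w5c.png

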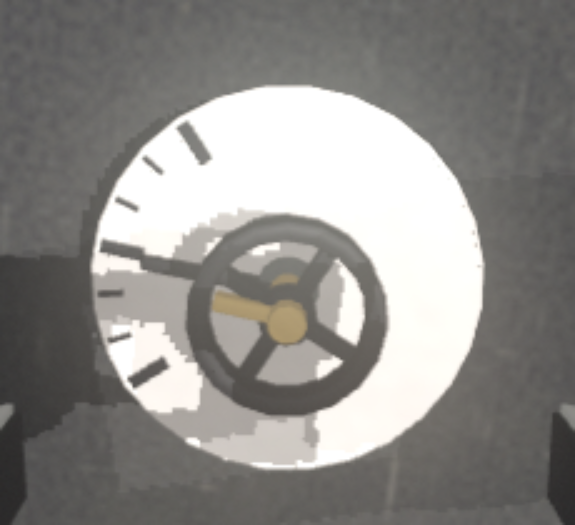

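The pointer (crop px (165,263)) lies on the 45° long mark (px (122,250)), and the gripper is open and clear. Handing in.

```bash
python3 -c "
from bench import robot
print(robot.close_job())"
```

```text
the job is handed in; nothing more can be done
None
```

The larger valve is open by an eighth of a turn: after release, its pointer lies on the 45° long mark in the wrist view. The wheel is let go with the gripper open and clear above it, the small valve was not touched, and the job was handed in at about 9 s.

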